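# Load the citrus juicer and push its pulp drawer home

### The arm

A 6-joint arm with a two-finger parallel gripper is mounted at the origin on the work surface. World frame = base frame: x ahead of the robot, y to its left, z up, the work surface at z = 0. Lengths are in m, angles in rad, forces in N, time in s.
With the tool pointing down it reaches from about 0.275 to 0.975 m from the base axis. Payload 8.4 kg.
Tool frame: the origin (TCP) lies midway between the tips of the shut fingers; the grasp point (between the pads) lies 19 mm behind it (arm.hold_point_z is the distance from the TCP to the grasp point, in m); z points along the fingers, y is the direction in which the jaws open and shut (so a half turn about z gives the same grasp; the last joint's range is limited). The gripper opens to 92 mm and grips with 3 to 60 N. Pads are 20 mm wide; open, the fingers measure 128 mm over their backs; the gripper's body (75 mm by 189 mm) begins 69 mm behind the grasp point.
Start: joints at [1.271, 0.353, 1.633, -0, 1.155, -0.002], TCP at [0.183, 0.597, 0.184] pointing down, gripper open.
Joint ranges: [-2.63, 2.63], [-0.92, 2.1], [0.06, 2.66], [-1.3, 4.44], [0, 2.69], [-3.02, 3.02]. Speed limits (rad/s): [2.22, 2.22, 2.79, 3.14, 3.14, 3.14].

### API

Orientations are given as a unit quaternion [x, y, z, w].
In Python, from station import arm gives the robot as it stands.
- The arm moves only by the tool send_rows, never from a script. Its argument "plan" is a list that holds one entry, the list of rows, each a list of 7 numbers: the shift along the tool's x, y, z in mm, then the turn, a rotation vector about the tool's x, y, z in degrees, then the closure, from 0 (fully open) to 1 (shut). A call has 1 to 20 rows; each row shifts and turns the commanded pose from where the row before left it, along the tool's axes as they then stand; what a row does not reach is not made up. A row lasts 1/12 s, in which the tool goes at most 41.7 mm and 7.16 degrees, less where a joint would pass 70% of its speed; a pose out of reach is approached as far as the arm can. A call with a gripper value outside its range is refused whole. The fingers move at their own pace and stop on an object; "grip_force" is the grip in N (left out, the last holds). Time passes only in rows, so rows that do not move let the fingers close. It gives the time, the measured TCP pose, the force and the opening at its end, in the units of the state.
- arm.sense(): the state, without advancing time (a new reading comes with each control period).
- arm.get_image(name): name is "side" or "top" or "wrist"; returns the picture (420x560x3 uint8, blue, green, red); there is no depth.
- arm.camera_params(name): a dict with "mtx" (3x3 intrinsics, pixels), "D" ([k1, k2, p1, p2, k3] as OpenCV has them; the pictures are not rectified), "world_from_camera" (4x4, takes a point from camera to world coordinates); the wrist camera has in their place "T_tool_cam" (4x4, takes a point from camera to tool coordinates, whose origin is the TCP and whose axes are the flange's). Camera axes: x right, y up, looking along -z (the intrinsics and any distortion apply to the point x, -y, -z); pixel columns grow to the right and rows downward; lengths in m; the calibration is good to about 2 mm. A picture is of the moment at which its call begins: read the wrist's pose just before it. camera_params takes no time and is no camera call.
- arm.job_done(): hands the job in, once; it reports no verdict.
The state is a dict: "clock": time; "qpos": joint angles; "joint_velocities": joint speeds; "tau": joint torques, N m; "tool_pos": TCP position; "ee_rot": TCP orientation; "ft_force": force on the tool from outside, world axes, zero at the start; "moment": the same for the moment, N m; "opening": finger opening in m.
Only numpy, scipy, OpenCV 4.12 (cv2) and the standard library are available. Lean on these libraries where they do the work, as an engineer would, in place of code of your own. Each camera call takes 0.05 s, during which the arm holds its last target.

### The job

Get the juicer ready to run: set the small fruit on the feed rails on top so that it rolls down against the pressing head, then the large fruit behind it. Then gently push the open pulp drawer fully home until it clicks in past its catch and stays there, without slamming it, and leave the bottle, the funnel and the pepper mill where they stand.

Things in the scene. Friction and masses are not known exactly. Their poses are not given: they have to be found in the camera images.
- juicer: Aluminium juicer fixed to the counter; origin at the centre of its underside, z up, x from its front (drawer side, facing the robot) to its back, y to its left seen from the robot. Base 170 (x) x 200 (y) x 85 high. A tower on its rear half (x from 3 to 85 mm, 170 wide) goes up to 165 mm and carries the feed rails; the front half above the base is free
- feed_entry (a point): Good place to set a fruit down: point midway between the axes of the two feed rails, at their height, near their high end. Rails: steel rods 8 mm thick, 32 mm apart (axes), along the juicer's y at its x = 29 and 61 mm, open above and at the sides. A fruit resting here has its centre 22 mm (small) or 30 mm (large) above this point, and rolls down to -y by itself when let go
- feed_first (a point): Where the centre of the small fruit rests when it lies on the rails against the pressing head, the upright block at the rails' low end (74 x 40 mm, juicer's y from -105 to -65 mm, top 243 mm over the counter). The rails fall 10 degrees: axis height 190 mm at y = -65, 220 mm at y = 105, then they turn up to a crossbar at y = 118, 240 mm high
- feed_second (a point): Where the centre of the large fruit rests when it lies on the rails against the small one
- small_center (a point): Centre of the small fruit: a firm whole citrus, ball of 46 mm diameter, about 60 g. Starts on one of the stand's two peg seats with its centre 37 mm above the counter
- large_center (a point): Centre of the large fruit: the same kind, ball of 60 mm diameter, about 120 g. Starts on the other peg seat with its centre 45 mm above the counter
- stand: Fixed wooden fruit stand, 170 (its x) x 70 (its y) x 8 mm, origin at the centre of its underside; at x = -50 and +50 mm a square of four short pegs (42 mm across, tops 18 mm over the counter) carries one fruit each
- drawer_front (a point): Centre of the outer face of the pulp drawer's front panel: a flat upright aluminium plate 180 wide x 66 high x 12 mm thick, facing the robot, its top edge 76 mm above the counter. Home, it lies against the juicer's base and this point is at x = -97 mm, y = 0 in the juicer's frame. No handle; push the panel along the juicer's +x
- drawer (a joint): How far the drawer stands open, m: 0 is fully home at its stop, grows towards the robot, at most 0.085. It slides with about 2 N. From about 13 mm on, a sprung catch resists with up to about 8 N; the hump is at about 5 mm, and past it, below about 4 mm, the catch pulls the drawer in and holds it home. Let go earlier, it stays open
- bottle: Bystander: glass bottle with a steel twist cap, 66 mm across, 200 high; origin under its centre
- funnel: Bystander: small steel funnel standing mouth down, 84 mm across, 85 high; origin under its centre
- mill: Bystander: wooden pepper mill, 50 mm across, 100 high; origin under its centre
Mind the look-alikes: they are no part of the job. What is shaped like the part that bears large_center but blue or yellow is not meant.

How it is judged:
By the outcome, as a careful person would: the job done as asked, in the order asked, and still so for the second after the job is handed in, with the robot touching nothing.
It also fails if it takes over 70 s, if anything falls off the work surface, if the arm or the gripper's body presses on something with over 40 N, if the wrist force passes 120 N, or if a joint passes its speed limit or range.

## Working session

There is one attempt and no reset: what is moved stays moved. The work goes in short steps, Python scripts to look and compute and a tool call to move; the robot and the scene stay as the last step left them, time stands still between calls to the robot, and variables do not carry over. Pictures are saved under pics/ and viewed, and the job is handed in when it is done.

Besides the shell and the picture viewer there is one more tool, called after ">>>" in YAML: its name, and indented under it one key for each argument. send_rows: Moves the arm, as the interface text tells. Its arguments: {"type":"object","properties":{"plan":{"type":"array","items":{"type":"array","items":{"type":"array","items":{"type":"number"}}}},"grip_force":{"type":"number"}},"required":["plan"]}

```bash
mkdir -p pics; ls; python3 - <<'E'
from station import arm
import cv2
for n in ("side","top","wrist"):
    cv2.imwrite(f"pics/{n}0.png",arm.get_image(n))
    p=arm.camera_params(n); print(n,{k:__import__('numpy').round(v,4).tolist() for k,v in p.items()})
s=arm.sense();print(s, arm.hold_point_z)
E
```

```text
pics
side {'mtx': [[418.9439, 0.0, 283.6077], [0.0, 418.9439, 214.269], [0.0, 0.0, 1.0]], 'D': [0.0095, 0.0, 0.0, 0.0, 0.0], 'world_from_camera': [[0.8455, 0.2695, -0.461, 0.088], [-0.5339, 0.4398, -0.7222, -0.6949], [0.0081, 0.8567, 0.5158, 0.6395], [0.0, 0.0, 0.0, 1.0]]}
top {'mtx': [[404.4376, 0.0, 276.0256], [0.0, 404.4376, 202.585], [0.0, 0.0, 1.0]], 'D': [-0.0902, 0.0, 0.0, 0.0, 0.0], 'world_from_camera': [[0.0064, 0.9872, -0.1593, 0.3665], [-1.0, 0.0055, -0.0063, 0.0315], [-0.0054, 0.1594, 0.9872, 1.1775], [0.0, 0.0, 0.0, 1.0]]}
wrist {'mtx': [[312.3656, 0.0, 277.0366], [0.0, 312.3656, 210.8574], [0.0, 0.0, 1.0]], 'D': [0.0187, 0.0, 0.0, 0.0, 0.0], 'T_tool_cam': [[-0.0006, 0.9577, 0.2876, 0.0816], [1.0, 0.0005, 0.0002, -0.0004], [0.0001, 0.2876, -0.9577, -0.2002], [0.0, 0.0, 0.0, 1.0]]}
{'clock': 0.15, 'qpos': array([ 1.27061652e+00,  3.53485222e-01,  1.63397698e+00, -1.80353731e-05,
        1.15520090e+00, -2.42234767e-03]), 'joint_velocities': array([ 2.15744677e-04, -3.07810477e-03, -3.10586526e-03, -8.90627591e-05,
        4.36111278e-04, -8.26557206e-04]), 'tau': array([ 2.50476969e-04, -5.94213617e+01, -3.34468210e+01,  6.97046611e-02,
        2.04788038e-02, -6.98139957e-05]), 'tool_pos': array([0.18325507, 0.59708783, 0.18343271]), 'ee_rot': array([ 1.48325735e-01,  9.88938416e-01, -5.30348779e-04, -7.25168718e-05]), 'ft_force': array([0.01636258, 0.80046069, 0.8107853 ]), 'moment': array([ 0.01508494,  0.00204538, -0.04667744]), 'opening': 0.09209212183725411} 0.0187
```

View pics/top0.png

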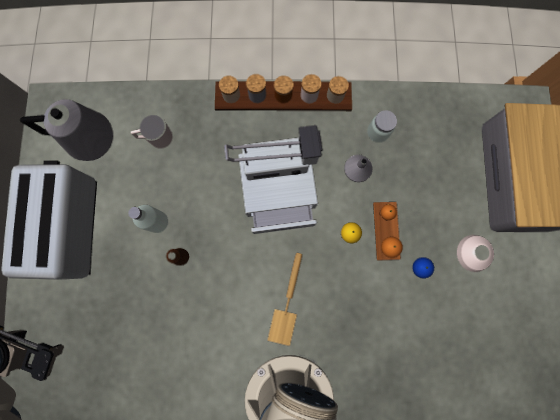

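View pics/side0.png

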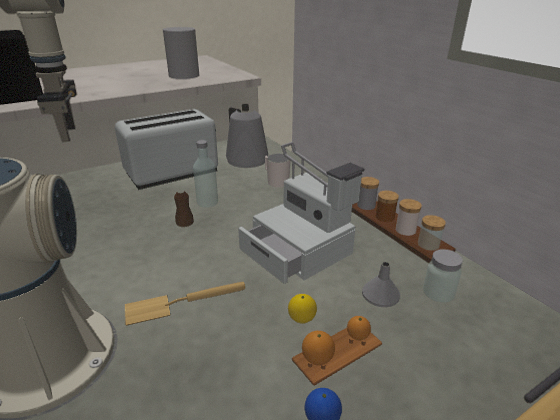

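View pics/wrist0.png

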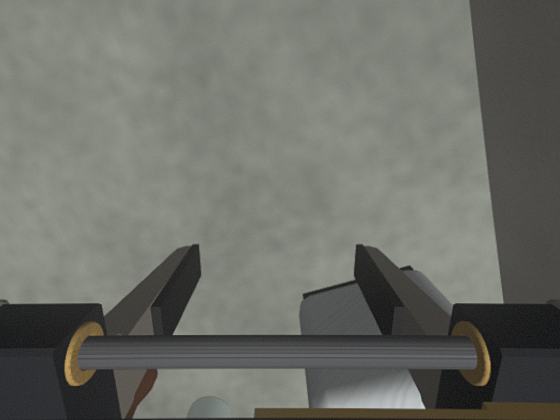

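The orange balls on the brown stand are at top (388,212), small, and (392,247), large. The yellow ball at (351,232) and the blue one at (423,268) are the look-alikes. Only the orange ones sit on the stand's pegs, so I'll confirm that in enlarged crops and read off the geometry.

```bash
python3 - <<'E'
import cv2
t=cv2.imread("pics/top0.png");s=cv2.imread("pics/side0.png")
cv2.imwrite("pics/c1.png",cv2.resize(t[110:245,215:335],None,fx=4.4,fy=4.4,interpolation=cv2.INTER_CUBIC)[:600])
cv2.imwrite("pics/c2.png",cv2.resize(t[190:280,335:445],None,fx=6,fy=6,interpolation=cv2.INTER_CUBIC))
cv2.imwrite("pics/c3.png",cv2.resize(s[135:285,230:380],None,fx=4,fy=4,interpolation=cv2.INTER_CUBIC))
E
```

```text
(no output)
```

View pics/c1.png

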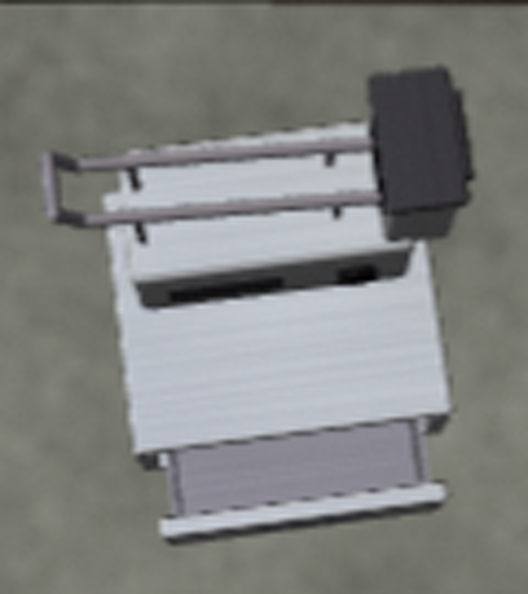

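View pics/c2.png

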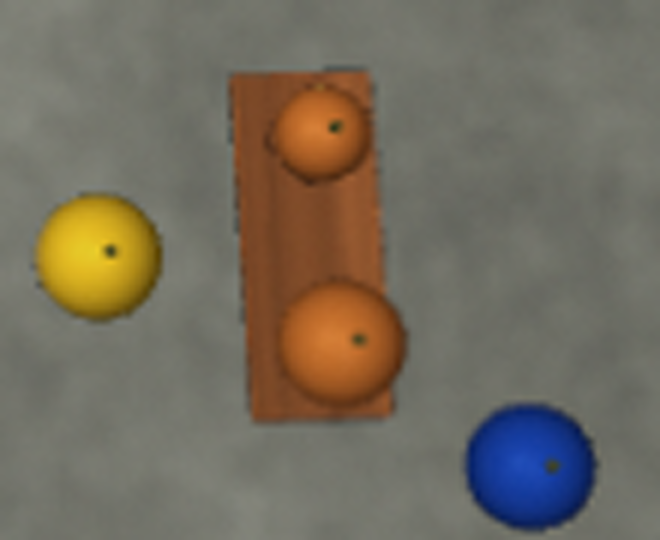

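View pics/c3.png

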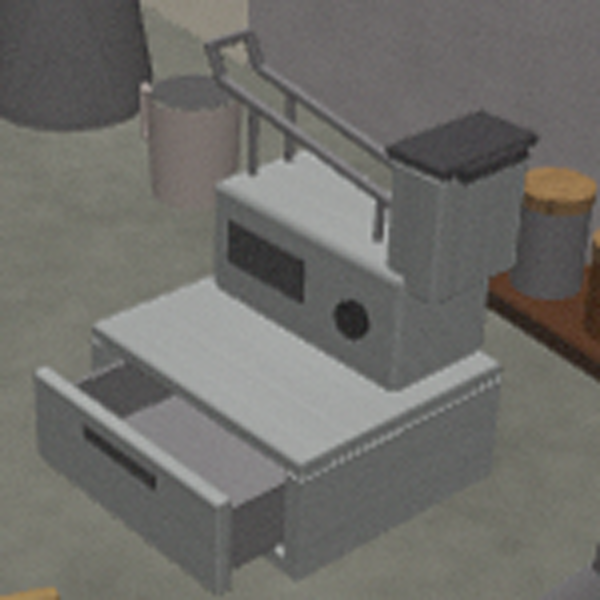

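The top crop confirms two orange balls on the stand, with the smaller at the upper end. The juicer and its drawer edges are clear in both crops. Next I fit poses from the pixels I read.

```bash
cat > h.py <<'E'
import numpy as np,cv2
from station import arm
from scipy.optimize import least_squares
def proj(P,n,params={}):
    if n not in params: params[n]=arm.camera_params(n)
    p=params[n]; T=np.linalg.inv(p["world_from_camera"]); P=np.atleast_2d(P)
    c=(P@T[:3,:3].T+T[:3,3])*[1,-1,-1]
    return cv2.projectPoints(c.reshape(-1,1,3),np.zeros(3),np.zeros(3),p["mtx"],np.array(p["D"],float))[0].reshape(-1,2)
def yawR(a): return np.array([[np.cos(a),-np.sin(a),0],[np.sin(a),np.cos(a),0],[0,0,1]])
E
cat > fit.py <<'E'
from h import *
t=lambda u,v:(215+u/4.4-.4,110+v/4.4-.4)
s=lambda u,v:(230+u/4-.4,135+v/4-.4)
J=[((-85,100,85),"top",t(135,453)),((-85,-100,85),"top",t(449,407)),((3,85,165),"top",t(132,272)),((3,-85,165),"top",t(413,245)),
((29,118,240),"top",t(63,220)),((61,118,240),"top",t(48,155)),
((-85,-100,85),"side",s(300,470)),((85,-100,85),"side",s(500,374)),((-85,100,85),"side",s(94,330)),((3,85,165),"side",s(218,187)),((3,-85,165),"side",s(403,285)),
((29,118,240),"side",s(213,46)),((61,118,240),"side",s(250,36))]
D=[((90,76),"top",t(162,532)),((-90,76),"top",t(446,500)),((90,76),"side",s(38,378)),((-90,76),"side",s(222,507)),((-90,10),"side",s(222,592))]
def res(v):
    x,y,a,d=v; r=[]
    for P,n,uv in J: r.append(proj(yawR(a)@(np.array(P)/1e3)+[x,y,0],n)[0]-uv)
    for P,n,uv in D: r.append(proj(yawR(a)@(np.array((-97-d*1e3,)+P)/1e3)+[x,y,0],n)[0]-uv)
    return np.ravel(r)
o=least_squares(res,[.6,0,0,.06],loss="soft_l1")
print("juicer",o.x,np.degrees(o.x[2])); print(np.round(res(o.x).reshape(-1,2),1).tolist())
# balls
cs={}
for n in("top","side"):
    im=cv2.imread(f"pics/{n}0.png"); h=cv2.cvtColor(im,cv2.COLOR_BGR2HSV)
    m=cv2.inRange(h,(8,185,110),(16,255,255)); m=cv2.morphologyEx(m,cv2.MORPH_OPEN,np.ones((3,3)))
    k,l,st,ce=cv2.connectedComponentsWithStats(m)
    for i in range(1,k):
        if st[i,4]>60: print(n,st[i],ce[i])
E
python3 fit.py
```

```text
juicer [0.61192952 0.03313146 0.12890647 0.03816566] 7.385796937203644
[[0.3, 0.0], [1.6, 1.6], [0.6, 2.5], [2.3, 0.7], [-1.1, -1.6], [1.0, 0.4], [0.4, -1.6], [1.5, -3.2], [-0.5, -2.4], [-1.1, -2.3], [0.1, -1.1], [-0.0, -0.9], [0.3, -1.3], [0.1, 0.1], [0.9, -0.7], [-0.4, -3.2], [-0.1, -1.2], [-0.4, 0.7]]
top [381 205  15  14 171] [387.69590643 211.3625731 ]
top [381 237  20  20 314] [390.63375796 246.23248408]
```

```bash
cat >> fit.py <<'E'
def res2(v):
    x,y,a,d=v[:4]; off={"top":v[4:6],"side":v[6:8]}; r=[]
    for P,n,uv in J: r.append(proj(yawR(a)@(np.array(P)/1e3)+[x,y,0],n)[0]+off[n]-uv)
    for P,n,uv in D: r.append(proj(yawR(a)@(np.array((-97-d*1e3,)+P)/1e3)+[x,y,0],n)[0]+off[n]-uv)
    return np.r_[np.ravel(r),v[4:]/1.0]
o2=least_squares(res2,np.r_[o.x,0,0,0,0],loss="soft_l1"); print("with offs",o2.x); print(np.round(res2(o2.x)[:-4].reshape(-1,2),1).tolist())
x,y,a,d=o2.x[:4]
def box(x0,x1,y0,y1,z0,z1):
    c=[(i,j,k) for i in(x0,x1) for j in (y0,y1) for k in (z0,z1)]
    return [(p,q) for i,p in enumerate(c) for q in c[i+1:] if sum(u!=w for u,w in zip(p,q))==1]
L=box(-85,85,-100,100,0,85)+box(3,85,-85,85,85,165)+box(8,82,-105,-65,165,243)+box(-97-d*1e3,-85-d*1e3,-90,90,10,76)
for X in(29,61): L+=[((X,-65,190),(X,105,220)),((X,105,220),(X,118,240))]
L+=[((29,118,240),(61,118,240))]
for n,(u0,v0,w,hh,f) in {"top":(215,110,125,135,4.4),"side":(230,130,160,160,3.7)}.items():
    im=cv2.resize(cv2.imread(f"pics/{n}0.png")[v0:v0+hh,u0:u0+w],None,fx=f,fy=f,interpolation=cv2.INTER_CUBIC)
    off=o2.x[4:6] if n=="top" else o2.x[6:8]
    for p,q in L:
        e=[((proj(yawR(a)@(np.array(z)/1e3)+[x,y,0],n)[0]+off-[u0,v0]+.5)*f).astype(int) for z in(p,q)]
        cv2.line(im,tuple(map(int,e[0])),tuple(map(int,e[1])),(0,0,255),1,cv2.LINE_AA)
    cv2.imwrite(f"pics/o_{n}.png",im)
im=cv2.imread("pics/side0.png")[280:420,270:400]
cv2.imwrite("pics/c4.png",cv2.resize(im,None,fx=4.2,fy=4.2,interpolation=cv2.INTER_CUBIC))
E
python3 fit.py
```

```text
juicer [0.61192952 0.03313146 0.12890647 0.03816566] 7.385796937203644
[[0.3, 0.0], [1.6, 1.6], [0.6, 2.5], [2.3, 0.7], [-1.1, -1.6], [1.0, 0.4], [0.4, -1.6], [1.5, -3.2], [-0.5, -2.4], [-1.1, -2.3], [0.1, -1.1], [-0.0, -0.9], [0.3, -1.3], [0.1, 0.1], [0.9, -0.7], [-0.4, -3.2], [-0.1, -1.2], [-0.4, 0.7]]
top [381 205  15  14 171] [387.69590643 211.3625731 ]
top [381 237  20  20 314] [390.63375796 246.23248408]
with offs [ 0.61282173  0.03457719  0.13174903  0.03853471 -0.18765899 -0.05977852
  0.07893226  1.82027785]
[[-0.3, -0.3], [0.9, 1.1], [-0.2, 2.2], [1.5, 0.2], [-1.9, -1.9], [0.1, 0.1], [0.7, -0.2], [1.5, -1.8], [-0.5, -0.9], [-1.1, -0.8], [0.1, 0.3], [-0.1, 0.7], [0.2, 0.3], [-0.4, -0.1], [0.3, -1.0], [-0.4, -1.6], [0.0, 0.3], [-0.2, 2.1]]
```

View pics/o_top.png

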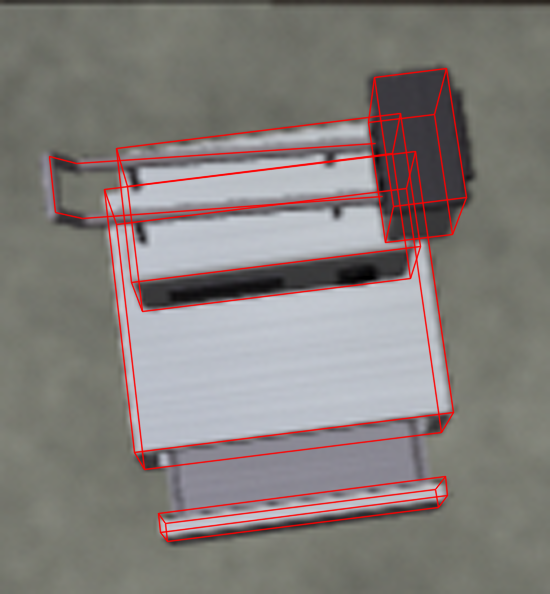

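View pics/o_side.png

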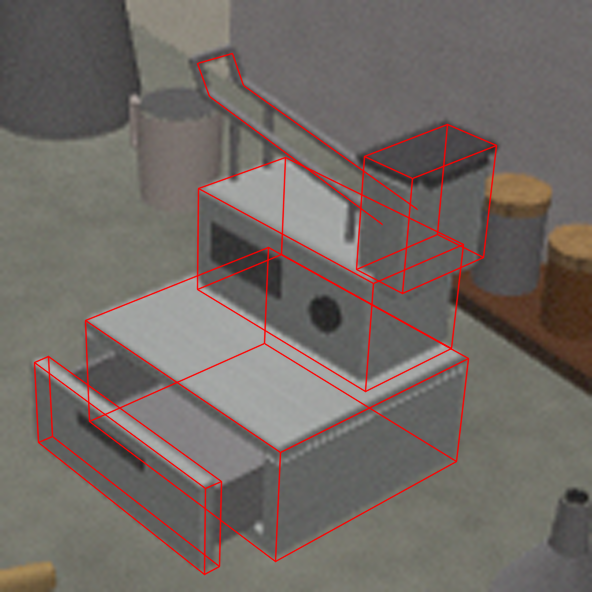

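View pics/c4.png

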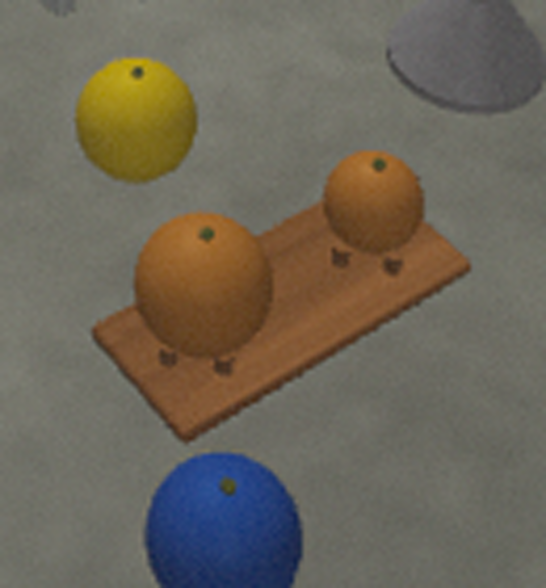

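```bash
cat > balls.py <<'E'
from h import *
for nm,z,ut,us in (("small",.037,(388.4,211.8),(358.7,327.4)),("large",.045,(391.8,246.8),(317.9,347.4))):
    for sel in("t","s","ts"):
        f=lambda v:np.r_[(proj([*v,z],"top")[0]-ut) if "t" in sel else [],(proj([*v,z],"side")[0]-us) if "s" in sel else []]
        o=least_squares(f,[.5,-.2]);print(nm,sel,o.x.round(4),o.fun.round(1))
for q in [(.45,-.2),(.55,-.2)]: pass
E
python3 balls.py
python3 - <<'E'
from h import *
# other objects: ground points in top: funnel, mill, bottle approx
for nm,uv,z in (("funnelbase",(358,169),0.0),("yellow",(351,232),.03),("blue",(423,268),.03),("mill",(176,257),.05),("bottle",(150,217),.0)):
    o=least_squares(lambda v:proj([*v,z],"top")[0]-uv,[.5,0]);print(nm,o.x.round(3))
E
```

```text
small t [ 0.5256 -0.2829] [-0. -0.]
small s [ 0.5243 -0.2843] [0. 0.]
small ts [ 0.5249 -0.2837] [ 0.3  0.2  0.  -0.3]
large t [ 0.4254 -0.287 ] [-0. -0.]
large s [ 0.4238 -0.2878] [0. 0.]
large ts [ 0.4244 -0.2874] [ 0.2  0.3  0.1 -0.3]
funnelbase [ 0.66  -0.206]
yellow [ 0.468 -0.175]
blue [ 0.366 -0.379]
mill [0.393 0.317]
bottle [0.511 0.412]
```

>>> send_rows:
  plan:
    - [[0,0,-26,0,0,7.1,0],[0,0,-27,0,0,7.1,0],[0,0,-27,0,0,7.1,0],[0,0,-27,0,0,7.1,0],[0,0,-27,0,0,7.1,0],[0,0,-27,0,0,7.1,0],[0,0,-27,0,0,7.1,0],[0,0,-27,0,0,7.1,0],[0,0,-27,0,0,7.1,0],[0,0,-26,0,0,7.1,0]]

```text
clock: 0.98
tool_pos: [0.1833, 0.5972, 0.4533]
ee_rot: [0.697, 0.717, -0.0, 0.0]
ft_force: [-0.2, 0.9, 0.4]
opening: 0.0918
```

>>> send_rows:
  plan:
    - [[-34,19.5,0,0,0,0,0],[-34,19.5,0,0,0,0,0],[-34,19.5,0,0,0,0,0],[-34,19.5,0,0,0,0,0],[-34,19.5,0,0,0,0,0],[-34,19.5,0,0,0,0,0],[-34,19.5,0,0,0,0,0],[-34,19.5,0,0,0,0,0],[-34,19.5,0,0,0,0,0],[-34,19.5,0,0,0,0,0],[-34,19.5,0,0,0,0,0],[-34,19.5,0,0,0,0,0],[-34,19.5,0,0,0,0,0],[-34,19.5,0,0,0,0,0],[-34,19.5,0,0,0,0,0],[-34,19.5,0,0,0,0,0],[-34,19.5,0,0,0,0,0],[-34,19.5,0,0,0,0,0],[-34,19.5,0,0,0,0,0],[-34,19.5,0,0,0,0,0]]

```text
clock: 2.65
tool_pos: [0.5967, -0.0709, 0.4517]
ee_rot: [0.695, 0.719, -0.0, -0.0]
ft_force: [0.5, 1.1, 0.0]
opening: 0.092
```

```bash
python3 - <<'E'
from station import arm
import cv2,numpy as np
s=arm.sense();print(s["clock"],s["tool_pos"],s["ee_rot"],s["qpos"],s["ft_force"])
np.save("w1.npy",np.r_[s["tool_pos"],s["ee_rot"]])
im=arm.get_image("wrist");cv2.imwrite("pics/w1.png",im)
E
```

```text
2.65 [ 0.5967084  -0.07088438  0.45173283] [ 6.95135118e-01  7.18879086e-01 -4.79536776e-05 -1.56541831e-04] [-1.20807448e-01  1.83014583e-01  1.29184396e+00  1.12970340e-04
  1.66704165e+00 -1.54377230e-01] [0.49196067 1.10356853 0.0147987 ]
```

View pics/w1.png

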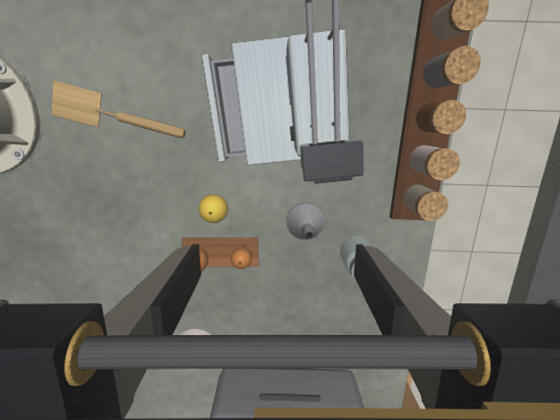

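The wrist view shows the juicer from (205,55) to (365,185) with its rails at columns 310–340. The drawer panel is at columns 205–225. I'll enlarge this for corner picks.

```bash
python3 - <<'E'
import cv2
t=cv2.imread("pics/w1.png")
cv2.imwrite("pics/w1c.png",cv2.resize(t[0:190,190:375],None,fx=3.15,fy=3.15,interpolation=cv2.INTER_CUBIC))
E
```

```text
(no output)
```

View pics/w1c.png

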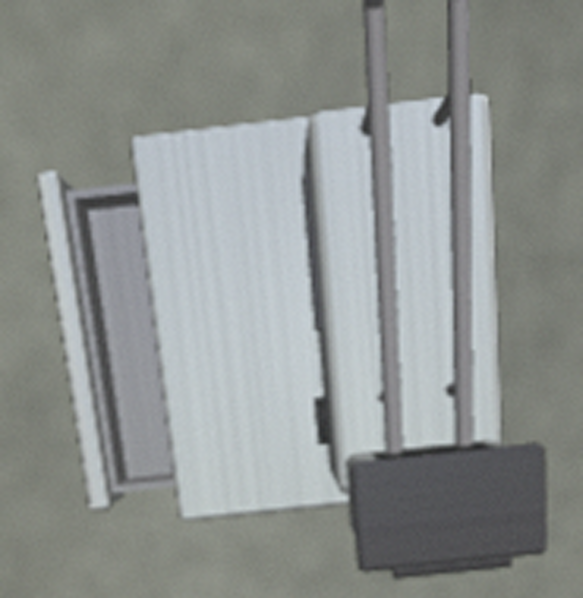

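```bash
cat > fit2.py <<'E'
import io,contextlib
with contextlib.redirect_stdout(io.StringIO()):
    exec(open("fit.py").read())
from scipy.spatial.transform import Rotation as Ro
w1=np.load("w1.npy"); pw=arm.camera_params("wrist")
Tt=np.eye(4);Tt[:3,:3]=Ro.from_quat(w1[3:]).as_matrix();Tt[:3,3]=w1[:3]
proj.__defaults__[0]["w"]={"mtx":pw["mtx"],"D":pw["D"],"world_from_camera":Tt@np.array(pw["T_tool_cam"])}
c=lambda u,v:np.array((190+u/3.15-.34,v/3.15-.34))
J2=[((-85,100,85),"w",c(134,136)),((-85,-100,85),"w",c(183,517)),((3,85,165),"w",c(311,118)),((85,85,165),"w",c(489,95))]
D2=[((90,76),"w",c(40,175)),((-90,76),"w",c(93,508))]
RL=[(29,c(376,15),c(392,440)),(61,c(458,10),c(463,435))]
use={"w":1,"top":1,"side":1}
def R(v,full=False):
    x,y,a,d=v[:4]; off={"top":v[4:6],"side":v[6:8],"w":v[8:10]}; r=[];tag=[]
    for P,n,uv in J+J2+[((-97-d*1e3,)+P,n,uv) for P,n,uv in D+D2]:
        r+=list((proj(yawR(a)@(np.array(P)/1e3)+[x,y,0],n)[0]+off[n]-uv)*use[n])
    for X,p,q in RL:
        nn=np.array([-(q-p)[1],(q-p)[0]]);nn/=np.linalg.norm(nn)
        for Y in(-40,100):
            Q=proj(yawR(a)@(np.array((X,Y,190+30*(Y+65)/170))/1e3)+[x,y,0],"w")[0]+off["w"]
            r.append(((Q-p)@nn)*use["w"])
    return np.r_[r,v[4:]]
for u in ((1,1,1),(1,0,0),(0,1,0),(0,0,1)):
    use=dict(zip(("w","top","side"),u))
    o=least_squares(R,np.r_[.61,.03,.13,.04,np.zeros(6)],loss="soft_l1")
    print(u,o.x.round(4)); 
    if u[0]: print((R(o.x)[-28:-10] if 0 else R(o.x)).round(1).tolist())
E
python3 fit2.py
```

```text
(1, 1, 1) [ 0.6121  0.0327  0.1295  0.0384 -0.7758 -0.2406 -0.0759  1.4316  0.3257
 -0.4381]
[-0.3, -0.3, 1.0, 1.2, -0.0, 2.2, 1.7, 0.4, -1.7, -1.9, 0.4, 0.1, 0.6, -0.1, 1.7, -1.7, -0.5, -0.9, -1.0, -0.8, 0.2, 0.4, 0.1, 0.6, 0.3, 0.2, -1.2, 0.6, -1.2, 2.3, -1.1, -1.3, 1.7, -0.6, -0.5, -0.1, 0.3, -0.9, -0.4, -1.6, -0.0, 0.4, -0.3, 2.2, 0.3, -0.7, -0.1, 1.6, -0.3, 0.0, -0.1, -0.7, -0.8, -0.2, -0.1, 1.4, 0.3, -0.4]
(1, 0, 0) [ 0.612   0.0318  0.1283  0.0387 -0.      0.      0.     -0.      0.4584
 -0.9467]
[0.0, -0.0, 0.0, 0.0, 0.0, 0.0, 0.0, 0.0, -0.0, -0.0, 0.0, 0.0, 0.0, -0.0, 0.0, -0.0, -0.0, -0.0, -0.0, -0.0, 0.0, -0.0, 0.0, -0.0, 0.0, -0.0, -1.0, 0.7, -1.2, 2.2, -1.0, -1.1, 1.8, -0.3, 0.0, 0.0, 0.0, -0.0, -0.0, -0.0, 0.0, -0.0, -0.0, 0.0, 0.2, -0.7, -0.3, 1.5, -0.2, -0.1, -0.0, -0.8, -0.0, 0.0, 0.0, -0.0, 0.5, -0.9]
(0, 1, 0) [ 0.6137  0.0351  0.1349  0.0408 -0.0993 -0.0007  0.      0.      0.
  0.    ]
(0, 0, 1) [ 0.6097  0.0306  0.1243  0.0357  0.     -0.      0.0385  0.9257  0.
  0.    ]
```

>>> send_rows:
  plan:
    - [[-26.3,-9.9,0,0,0,0,0.24],[-26.3,-9.9,30,0,0,0,0.24],[-26.3,-9.9,30,0,0,0,0.24],[-26.3,-9.9,30,0,0,0,0.24],[-26.3,-9.9,30,0,0,0,0.24],[-26.3,-9.9,30,0,0,0,0.24],[-26.3,-9.9,30,0,0,0,0.24],[-26.3,-9.9,30,0,0,0,0.24],[0,0,40,0,0,0,0.24],[0,0,40,0,0,0,0.24],[0,0,40,0,0,0,0.24],[0,0,0,0,0,0,0.24],[0,0,0,0,0,0,0.24]]

```text
clock: 3.78
tool_pos: [0.5227, -0.2811, 0.1207]
ee_rot: [0.695, 0.719, -0.001, -0.002]
ft_force: [0.4, 0.1, 0.7]
opening: 0.0696
```

```bash
python3 - <<'E'
from station import arm
import cv2,numpy as np
cv2.imwrite("pics/w2.png",arm.get_image("wrist"))
E
```

```text
(no output)
```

View pics/w2.png

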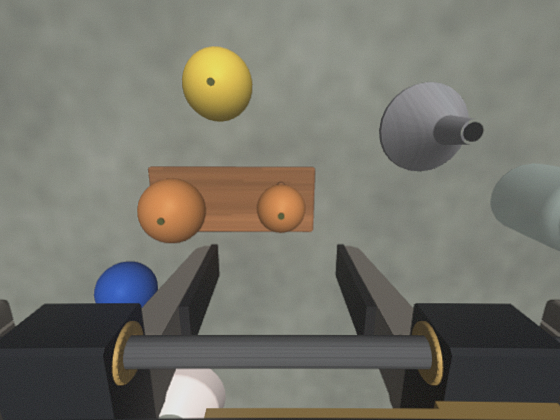

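Small fruit is at (281,208) and large at (171,211), seen past the open fingers at columns 217 and 337. I'll cross-check their positions.

```bash
cat >> h.py <<'E'
from scipy.spatial.transform import Rotation as Ro
def wproj(P,pose):
    p=arm.camera_params("wrist");T=np.eye(4);T[:3,:3]=Ro.from_quat(pose[3:]).as_matrix();T[:3,3]=pose[:3]
    T=np.linalg.inv(T@np.array(p["T_tool_cam"]));c=(np.atleast_2d(P)@T[:3,:3].T+T[:3,3])*[1,-1,-1]
    return cv2.projectPoints(c.reshape(-1,1,3),np.zeros(3),np.zeros(3),p["mtx"],np.array(p["D"],float))[0].reshape(-1,2)
E
python3 - <<'E'
from h import *
s=arm.sense();pose=np.r_[s["tool_pos"],s["ee_rot"]];print(s["clock"],pose.round(4))
for uv,z in(((281.3,208),.037),((171.5,211),.045)):
    print(least_squares(lambda v:wproj([*v,z],pose)[0]-uv,[.5,-.28]).x.round(4))
E
```

```text
3.8333 [ 5.245e-01 -2.820e-01  1.230e-01  6.950e-01  7.190e-01 -0.000e+00
 -1.000e-04]
[ 0.5284 -0.2838]
[ 0.4265 -0.2877]
```

>>> send_rows:
  plan:
    - [[-1.7,1.5,25,0,0,0,0.24],[0,0,30,0,0,0,0.24],[0,0,30,0,0,0,0.24],[0,0,18,0,0,0,0.24],[0,0,0,0,0,0,0.24],[0,0,0,0,0,0,0.7],[0,0,0,0,0,0,0.7],[0,0,0,0,0,0,0.7],[0,0,0,0,0,0,0.7]]
  grip_force: 10

```text
clock: 4.58
tool_pos: [0.5271, -0.2843, 0.0211]
ee_rot: [0.695, 0.719, 0.0, 0.002]
ft_force: [-0.2, 0.3, 0.6]
opening: 0.0454
```

>>> send_rows:
  plan:
    - [[0,0,-20,0,0,0,0.7],[0,0,-38,0,0,0,0.7],[0,0,-38,0,0,0,0.7],[0,0,-38,0,0,0,0.7],[0,0,-38,0,0,0,0.7],[0,0,-38,0,0,0,0.7],[0,0,-38,0,0,-2.7,0.7],[0,0,-38,0,0,-2.8,0.7],[0,0,-34,0,0,0,0.7]]

```text
clock: 5.33
tool_pos: [0.5256, -0.2835, 0.3431]
ee_rot: [0.659, 0.752, 0.0, 0.001]
ft_force: [0.2, -0.4, -0.3]
opening: 0.0272
```

>>> send_rows:
  plan:
    - [[34.7,15.5,0,0,0,0,0.7],[34.7,15.5,0,0,0,0,0.7],[34.7,15.5,0,0,0,0,0.7],[34.7,15.5,0,0,0,0,0.7],[34.7,15.5,0,0,0,0,0.7],[34.7,15.5,0,0,0,0,0.7],[34.7,15.5,0,0,0,0,0.7],[34.7,15.5,0,0,0,0,0.7],[34.7,15.5,0,0,0,0,0.7],[34.7,15.5,0,0,0,0,0.7],[34.7,15.5,0,0,0,0,0.7],[0,0,25,0,0,0,0.7],[0,0,25,0,0,0,0.7],[0,0,25,0,0,0,0.7],[0,0,10,0,0,0,0.7],[0,0,0,0,0,0,0.7],[0,0,0,0,0,0,0.7],[0,0,0,0,0,0,0.7]]

```text
clock: 6.83
tool_pos: [0.6463, 0.117, 0.2562]
ee_rot: [0.66, 0.751, 0.001, 0.001]
ft_force: [0.4, -0.2, -0.2]
opening: 0.0276
```

```bash
python3 - <<'E'
from station import arm
import cv2,numpy as np
s=arm.sense();print(s["clock"],s["tool_pos"],s["ee_rot"],s["opening"],s["ft_force"])
f=lambda n,y0,y1,x0,x1,k:cv2.resize(arm.get_image(n)[y0:y1,x0:x1],None,fx=k,fy=k,interpolation=cv2.INTER_CUBIC)
a=f("side",90,240,240,390,2.6);b=f("wrist",0,420,0,560,390/420)
cv2.imwrite("pics/p1.png",np.hstack([a,b])[:, :800])
E
```

```text
6.8333 [0.64631327 0.11698481 0.25616622] [0.65987459 0.75137445 0.00109992 0.000865  ] 0.027616461881029543 [ 0.3815299  -0.16253553 -0.22773823]
```

View pics/p1.png

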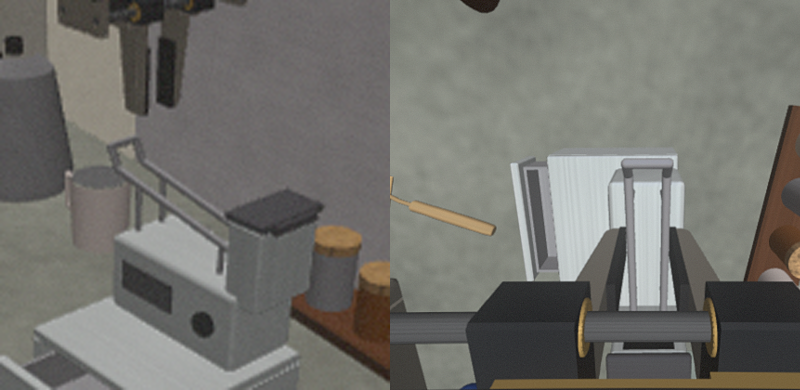

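The opening fell to 27.6 mm and the side view shows empty fingers, so the fruit slipped out. I need to find it.

```bash
python3 - <<'E'
from station import arm
import cv2,numpy as np
a=arm.get_image("top");b=arm.get_image("side")
cv2.imwrite("pics/t3.png",a);cv2.imwrite("pics/s3.png",b)
k=4
cv2.imwrite("pics/f.png",np.hstack([cv2.resize(a[150:300,300:450],(400,400),interpolation=cv2.INTER_CUBIC),cv2.resize(b[270:420,260:410],(400,400),interpolation=cv2.INTER_CUBIC)]))
E
```

```text
(no output)
```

View pics/f.png

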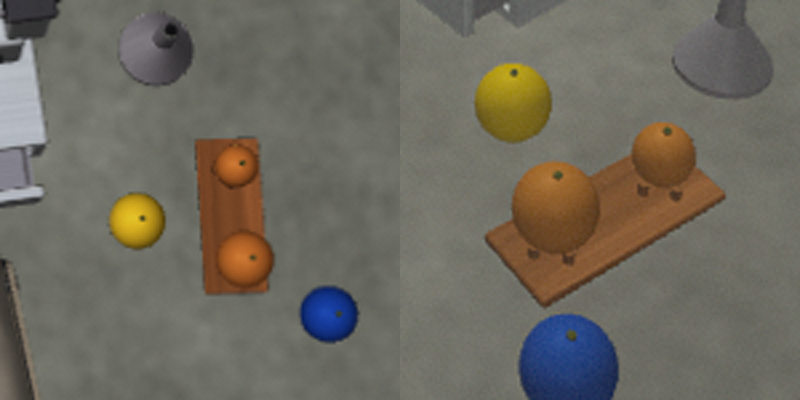

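View pics/s3.png

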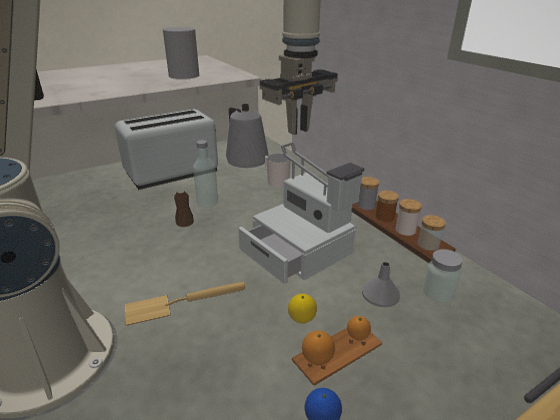

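The small fruit still sits on its pegs at top (388.9,211.9), unmoved. The fingers had not finished closing when I lifted. I'll go back and grip for longer and harder.

>>> send_rows:
  plan:
    - [[0,0,-30,0,0,0,0.24],[-34.7,-15.5,-10,0,0,0,0.24],[-34.7,-15.5,0,0,0,0,0.24],[-34.7,-15.5,0,0,0,0,0.24],[-34.7,-15.5,0,0,0,0,0.24],[-34.7,-15.5,0,0,0,0,0.24],[-34.7,-15.5,0,0,0,0,0.24],[-34.7,-15.5,0,0,0,0,0.24],[-34.7,-15.5,0,0,0,0,0.24],[-34.7,-15.5,10,0,0,0,0.24],[-34.7,-15.5,10,0,0,0,0.24],[-34.7,-15.5,10,0,0,0,0.24],[0,0,38,0,0,2.7,0.24],[0,0,38,0,0,2.8,0.24],[0,0,38,0,0,0,0.24],[0,0,38,0,0,0,0.24],[0,0,0,0,0,0,0.24],[0,0,0,0,0,0,0.24],[0,0,0,0,0,0,0.24]]
  grip_force: 20

```text
clock: 8.62
tool_pos: [0.527, -0.2842, 0.1142]
ee_rot: [0.695, 0.719, 0.0, 0.001]
ft_force: [-0.2, -0.8, 0.6]
opening: 0.0697
```

>>> send_rows:
  plan:
    - [[0.4,-0.8,32,0,0,0,0.24],[0,0,32,0,0,0,0.24],[0,0,22,0,0,0,0.24],[0,0,10,0,0,0,0.24],[0,0,0,0,0,0,0.24],[0,0,0,0,0,0,1],[0,0,0,0,0,0,1],[0,0,0,0,0,0,1],[0,0,0,0,0,0,1],[0,0,0,0,0,0,1],[0,0,0,0,0,0,1],[0,0,0,0,0,0,1],[0,0,0,0,0,0,1],[0,0,0,0,0,0,1],[0,0,0,0,0,0,1]]

```text
clock: 9.87
tool_pos: [0.5254, -0.2834, 0.0163]
ee_rot: [0.695, 0.719, 0.0, 0.001]
ft_force: [1.2, -0.2, 4.6]
opening: 0.0375
```

>>> send_rows:
  plan:
    - [[0,0,-10,0,0,0,1],[0,0,-10,0,0,0,1],[0,0,-10,0,0,0,1],[0,0,-10,0,0,0,1],[0,0,0,0,0,0,1]]

```text
clock: 10.28
tool_pos: [0.5261, -0.2839, 0.0586]
ee_rot: [0.695, 0.719, 0.0, 0.002]
ft_force: [0.4, 0.4, -0.4]
opening: 0.0375
```

```bash
cat > look.py <<'E'
from h import *
import sys
s=arm.sense();print(s["clock"],s["tool_pos"].round(4),s["opening"].round(4),s["ft_force"].round(1))
tag,x0,y0,w=sys.argv[1],int(sys.argv[2]),int(sys.argv[3]),int(sys.argv[4])
a=arm.get_image("side")[y0:y0+w,x0:x0+w];b=arm.get_image("wrist")
cv2.imwrite(f"pics/{tag}.png",np.hstack([cv2.resize(a,(390,390),interpolation=cv2.INTER_CUBIC),cv2.resize(b,(410,390))[:, :410]]))
E
python3 look.py q1 290 240 120
```

```text
Traceback (most recent call last):
  File "look.py", line 3, in <module>
    s=arm.sense();print(s["clock"],s["tool_pos"].round(4),s["opening"].round(4),s["ft_force"].round(1))
                                                          ^^^^^^^^^^^^^^^^^^
AttributeError: 'float' object has no attribute 'round'
```

```bash
sed -i 's/s\["opening"\].round(4)/s["opening"]/' look.py; python3 look.py q1 290 240 120
```

```text
10.2833 [ 0.5261 -0.2839  0.0586] 0.03746047038975997 [ 0.4  0.4 -0.4]
```

View pics/q1.png

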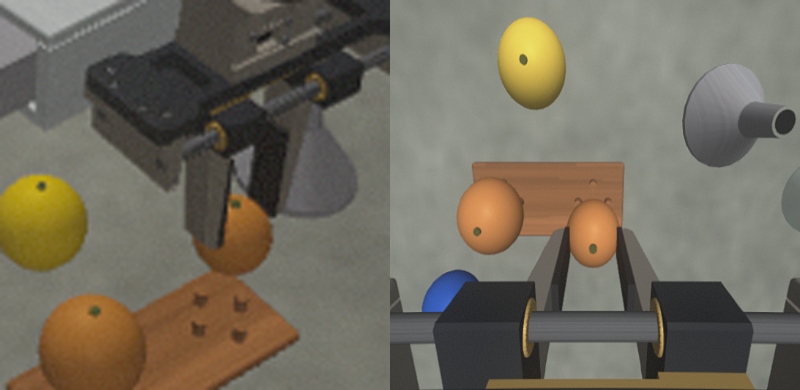

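```bash
python3 - <<'E'
from h import *
s=arm.sense();pose=np.r_[s["tool_pos"],s["ee_rot"]]
f=lambda v:np.r_[proj(v,"side")[0]-(362,312.9),wproj(v,pose)[0]-(277.3,250)]
o=least_squares(f,[.52,-.28,.07]);print(o.x,o.fun)
print("tool frame",Ro.from_quat(pose[3:]).inv().apply(o.x-pose[:3]))
E
```

```text
[ 0.52525866 -0.28365773  0.0732361 ] [-1.21326569  0.25192694  0.33713813  0.25325123]
tool frame [-3.10851665e-04  5.58166156e-05 -1.64586229e-02]
```

The fruit is held centred between the pads, 16.5 mm behind the TCP. I'll carry it to the rails.

>>> send_rows:
  plan:
    - [[0,0,-20,0,0,0,1],[0,0,-30,0,0,0,1],[0,0,-35,0,0,0,1],[0,0,-35,0,0,0,1],[0,0,-35,0,0,0,1],[0,0,-35,0,0,0,1],[0,0,-35,0,0,-2.7,1],[0,0,-35,0,0,-2.8,1],[0,0,-20,0,0,0,1]]

```text
clock: 11.13
tool_pos: [0.5255, -0.2835, 0.3397]
ee_rot: [0.659, 0.752, 0.0, 0.002]
ft_force: [0.4, 0.4, -0.1]
opening: 0.0382
```

>>> send_rows:
  plan:
    - [[15,6.7,0,0,0,0,1],[31.8,14.2,0,0,0,0,1],[31.8,14.2,0,0,0,0,1],[31.8,14.2,0,0,0,0,1],[31.8,14.2,0,0,0,0,1],[31.8,14.2,0,0,0,0,1],[31.8,14.2,0,0,0,0,1],[31.8,14.2,0,0,0,0,1],[31.8,14.2,0,0,0,0,1],[31.8,14.2,0,0,0,0,1],[31.8,14.2,0,0,0,0,1],[31.8,14.2,0,0,0,0,1],[15,6.7,0,0,0,0,1],[0,0,25,0,0,0,1],[0,0,25,0,0,0,1],[0,0,25,0,0,0,1],[0,0,10,0,0,0,1],[0,0,0,0,0,0,1],[0,0,0,0,0,0,1]]

```text
clock: 12.72
tool_pos: [0.6438, 0.115, 0.2511]
ee_rot: [0.66, 0.751, -0.0, -0.0]
ft_force: [-0.7, -0.5, -1.1]
opening: 0.0378
```

```bash
python3 look.py q2 250 90 130
```

```text
12.7167 [0.6438 0.115  0.2511] 0.03776030350112836 [-0.7 -0.5 -1.1]
```

View pics/q2.png

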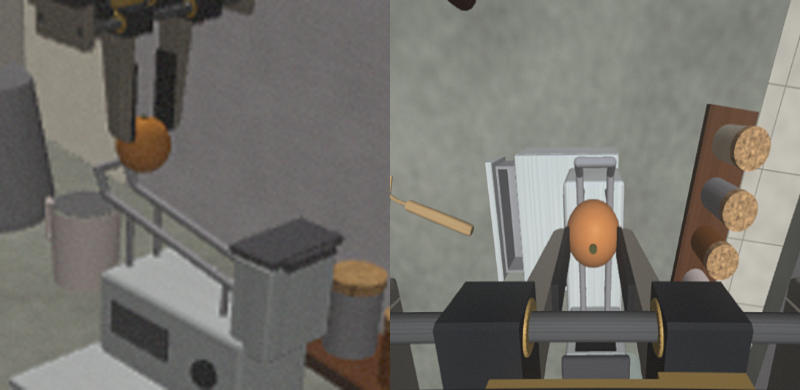

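```bash
python3 - <<'E'
from h import *
s=arm.sense();pose=np.r_[s["tool_pos"],s["ee_rot"]]
f=lambda v:np.r_[proj(v,"side")[0]-(298.3,138.3),wproj(v,pose)[0]-(277.3,251)]
o=least_squares(f,[.64,.1,.27]);print(o.x,o.fun)
print("tool frame",Ro.from_quat(pose[3:]).inv().apply(o.x-pose[:3]))
W=lambda P:yawR(np.radians(7.4))@(np.array(P)/1e3)+[.612,.0325,0]
print(W((45,78,0)));
for P in((45,118,240),(29,118,240),(61,118,240),(29,105,220),(61,105,220)): print(P,wproj(W(P),pose).round(1),proj(W(P),"side").round(1))
im=cv2.imread("pics/q2.png")[130:330,490:700];cv2.imwrite("pics/q2c.png",cv2.resize(im,None,fx=3,fy=3,interpolation=cv2.INTER_CUBIC))
E
```

```text
[0.64480706 0.11374483 0.26764473] [-0.07019313  0.01769315  0.01482107  0.0117409 ]
tool frame [-0.00149087 -0.00017802 -0.01493252]
[0.64657915 0.11564615 0.        ]
(45, 118, 240) [[280.1 179. ]] [[287.8 143.8]]
(29, 118, 240) [[256.9 179. ]] [[283.  145.3]]
(61, 118, 240) [[303.2 179. ]] [[292.5 142.4]]
(29, 105, 220) [[258.7 190.9]] [[286.2 154.1]]
(61, 105, 220) [[300.6 190.8]] [[295.6 151.1]]
```

View pics/q2c.png

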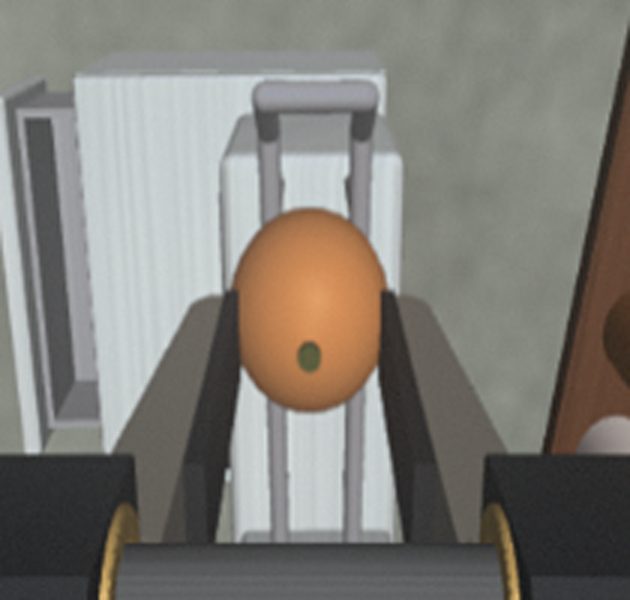

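>>> send_rows:
  plan:
    - [[0,2,10,0,0,0,1],[0,0,10,0,0,0,1],[0,0,5,0,0,0,1],[0,0,3,0,0,0,1],[0,0,0,0,0,0,1],[0,0,0,0,0,0,1]]

```text
clock: 13.32
tool_pos: [0.6457, 0.1157, 0.2228]
ee_rot: [0.66, 0.751, -0.0, -0.0]
ft_force: [-0.2, 0.6, -0.4]
opening: 0.0375
```

>>> send_rows:
  plan:
    - [[0,0,0,0,0,0,0.3],[0,0,0,0,0,0,0.3],[0,0,0,0,0,0,0.3],[0,0,0,0,0,0,0.3],[0,0,0,0,0,0,0.3],[0,0,0,0,0,0,0.3],[0,0,-20,0,0,0,0.1],[0,0,-30,0,0,0,0],[0,0,-40,0,0,0,0],[0,0,-25,0,0,0,0]]

```text
clock: 14.15
tool_pos: [0.6464, 0.1158, 0.3415]
ee_rot: [0.66, 0.751, 0.001, 0.001]
ft_force: [-0.1, 0.2, 0.4]
opening: 0.0888
```

```bash
python3 look.py q3 250 90 130; python3 - <<'E'
from h import *
a=arm.get_image("top");cv2.imwrite("pics/q3t.png",cv2.resize(a[110:290,210:450],None,fx=3,fy=3,interpolation=cv2.INTER_CUBIC))
E
```

```text
14.15 [0.6464 0.1158 0.3415] 0.08875489519482806 [-0.1  0.2  0.4]
```

View pics/q3.png

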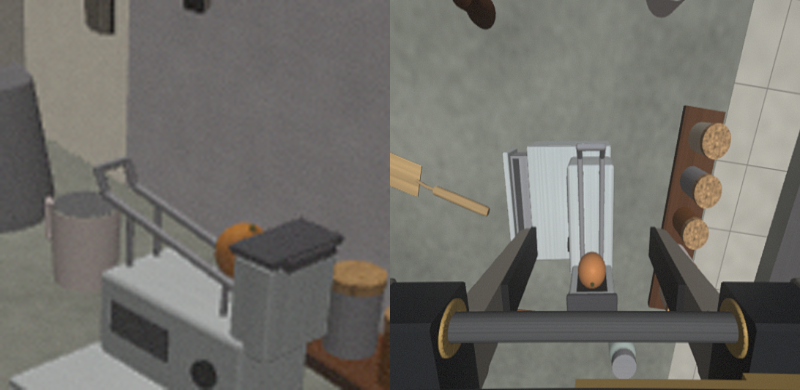

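View pics/q3t.png

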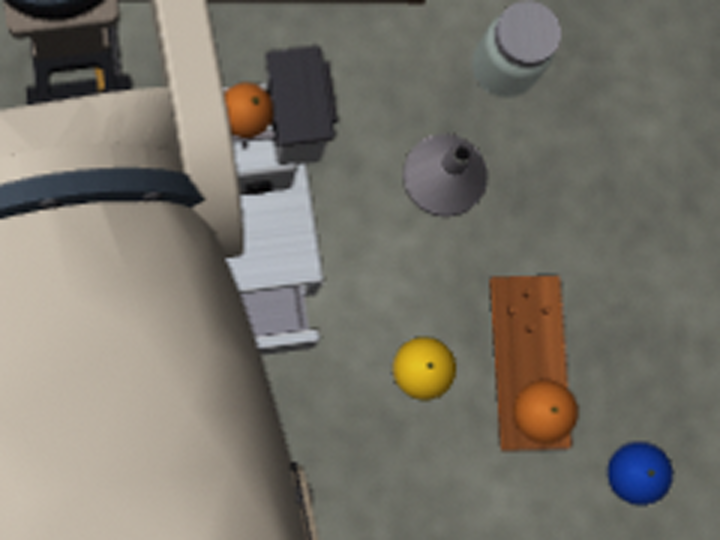

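The small fruit rests against the head: side crop (238,248), top crop (248,108). Next is the large fruit.

>>> send_rows:
  plan:
    - [[-31,-22.6,0,0,0,0,0],[-31,-22.6,0,0,0,0,0],[-31,-22.6,0,0,0,0,0],[-31,-22.6,0,0,0,0,0],[-31,-22.6,0,0,0,0,0],[-31,-22.6,0,0,0,0,0],[-31,-22.6,0,0,0,0,0],[-31,-22.6,0,0,0,0,0],[-31,-22.6,0,0,0,0,0],[-31,-22.6,0,0,0,0,0],[-31,-22.6,0,0,0,0,0],[-31,-22.6,0,0,0,0,0],[0,0,40,0,0,2.7,0],[0,0,40,0,0,2.8,0],[0,0,40,0,0,0,0],[0,0,40,0,0,0,0],[0,0,40,0,0,0,0],[0,0,0,0,0,0,0],[0,0,0,0,0,0,0],[0,0,0,0,0,0,0]]

```text
clock: 15.97
tool_pos: [0.4256, -0.2887, 0.1392]
ee_rot: [0.695, 0.719, 0.0, 0.0]
ft_force: [0.5, -1.4, 1.1]
opening: 0.0916
```

```bash
python3 look.py q4 270 280 120
```

```text
15.9667 [ 0.4256 -0.2887  0.1392] 0.09164451958110921 [ 0.5 -1.4  1.1]
```

View pics/q4.png

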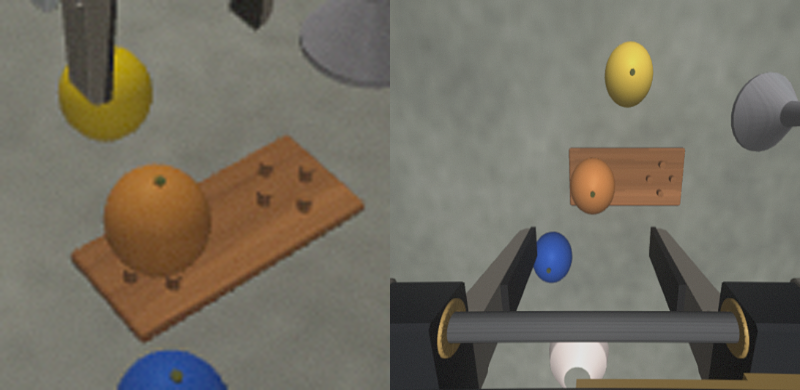

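The large fruit is centred under the jaws (wrist u≈277). I'll descend and grip.

>>> send_rows:
  plan:
    - [[1,0,36,0,0,0,0],[0,0,36,0,0,0,0],[0,0,28,0,0,0,0],[0,0,13,0,0,0,0],[0,0,0,0,0,0,0],[0,0,0,0,0,0,1],[0,0,0,0,0,0,1],[0,0,0,0,0,0,1],[0,0,0,0,0,0,1],[0,0,0,0,0,0,1],[0,0,0,0,0,0,1],[0,0,0,0,0,0,1],[0,0,0,0,0,0,1],[0,0,0,0,0,0,1],[0,0,0,0,0,0,1],[0,0,0,0,0,0,1],[0,0,0,0,0,0,1]]
  grip_force: 25

```text
clock: 17.48
tool_pos: [0.4255, -0.2876, 0.0252]
ee_rot: [0.695, 0.719, 0.0, 0.0]
ft_force: [1.4, -0.1, 5.4]
opening: 0.0526
```

>>> send_rows:
  plan:
    - [[0,0,-10,0,0,0,1],[0,0,-10,0,0,0,1],[0,0,-15,0,0,0,1],[0,0,-30,0,0,0,1],[0,0,0,0,0,0,1]]

```text
clock: 17.9
tool_pos: [0.4269, -0.2887, 0.0946]
ee_rot: [0.695, 0.719, 0.0, 0.003]
ft_force: [0.7, -1.1, -0.9]
opening: 0.0527
```

```bash
python3 look.py q5 270 240 140
```

```text
17.9 [ 0.4269 -0.2887  0.0946] 0.052692496107224714 [ 0.7 -1.1 -0.9]
```

View pics/q5.png

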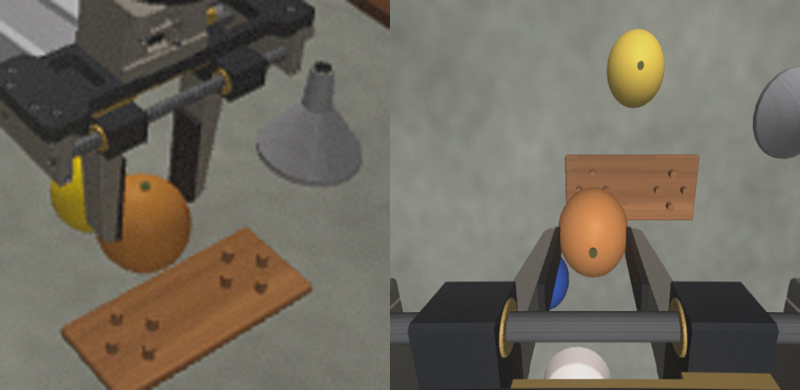

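>>> send_rows:
  plan:
    - [[0,0,-20,0,0,0,1],[0,0,-32,0,0,0,1],[0,0,-34,0,0,0,1],[0,0,-34,0,0,0,1],[0,0,-34,0,0,0,1],[0,0,-34,0,0,0,1],[0,0,-34,0,0,-2.7,1],[0,0,-34,0,0,-2.8,1],[0,0,0,0,0,0,1]]

```text
clock: 18.75
tool_pos: [0.4269, -0.2886, 0.3517]
ee_rot: [0.659, 0.752, 0.0, 0.004]
ft_force: [0.9, -0.1, -0.8]
opening: 0.0524
```

>>> send_rows:
  plan:
    - [[15.5,11.2,0,0,0,0,1],[31,22.5,0,0,0,0,1],[31,22.5,0,0,0,0,1],[31,22.5,0,0,0,0,1],[31,22.5,0,0,0,0,1],[31,22.5,0,0,0,0,1],[31,22.5,0,0,0,0,1],[31,22.5,0,0,0,0,1],[31,22.5,0,0,0,0,1],[31,22.5,0,0,0,0,1],[31,22.5,0,0,0,0,1],[31,22.5,0,0,0,0,1],[15.5,11.2,0,0,0,0,1],[0,0,25,0,0,0,1],[0,0,25,0,0,0,1],[0,0,25,0,0,0,1],[0,0,15,0,0,0,1],[0,0,0,0,0,0,1],[0,0,0,0,0,0,1]]

```text
clock: 20.33
tool_pos: [0.6433, 0.1163, 0.2539]
ee_rot: [0.66, 0.751, -0.002, -0.001]
ft_force: [-0.8, -0.4, -1.2]
opening: 0.0526
```

```bash
python3 look.py q6 250 90 130
```

```text
20.3333 [0.6433 0.1163 0.2539] 0.05257306759943442 [-0.8 -0.4 -1.2]
```

View pics/q6.png

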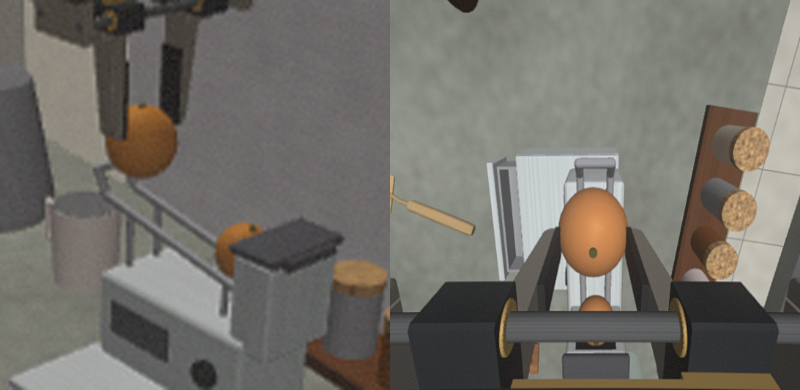

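>>> send_rows:
  plan:
    - [[0,2.4,10,0,0,0,1],[0,0,8,0,0,0,1],[0,0,4,0,0,0,1],[0,0,2,0,0,0,1],[0,0,0,0,0,0,1],[0,0,0,0,0,0,1]]

```text
clock: 20.93
tool_pos: [0.6469, 0.1168, 0.232]
ee_rot: [0.66, 0.751, -0.0, -0.0]
ft_force: [0.1, 0.1, -1.0]
opening: 0.0526
```

```bash
python3 - <<'E'
from h import *
s=arm.sense();pose=np.r_[s["tool_pos"],s["ee_rot"]]
a=arm.get_image("side");cv2.imwrite("pics/q7.png",cv2.resize(a[100:200,260:360],None,fx=6,fy=6,interpolation=cv2.INTER_CUBIC))
W=lambda P:yawR(np.radians(7.4))@(np.array(P)/1e3)+[.612,.0335,0]
print(pose.round(4),s["opening"],s["ft_force"]);
for h in(244,246,248,250): print(proj(W((45,74,h)),"side"))
E
```

```text
[ 0.6469  0.1168  0.232   0.6598  0.7515 -0.     -0.    ] 0.05256429444648143 [ 0.13191801  0.06121065 -0.97444088]
[[298.98061967 147.29434384]]
[[299.00243689 146.53996488]]
[[299.02429845 145.784081  ]]
[[299.04620451 145.02668756]]
```

View pics/q7.png

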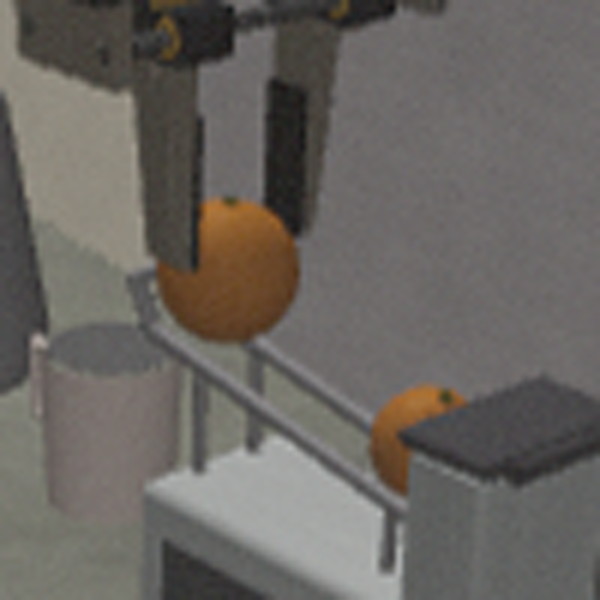

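>>> send_rows:
  plan:
    - [[0,0,2.5,0,0,0,1],[0,0,1.5,0,0,0,1],[0,0,0,0,0,0,1],[0,0,0,0,0,0,1]]

```text
clock: 21.32
tool_pos: [0.6468, 0.1168, 0.2279]
ee_rot: [0.66, 0.751, -0.0, -0.0]
ft_force: [-0.4, -0.4, -1.1]
opening: 0.0528
```

>>> send_rows:
  plan:
    - [[0,0,0,0,0,0,0.15],[0,0,0,0,0,0,0.15],[0,0,0,0,0,0,0.1],[0,0,0,0,0,0,0.1],[0,0,0,0,0,0,0],[0,0,0,0,0,0,0],[0,0,-20,0,0,0,0],[0,0,-30,0,0,0,0],[0,0,-40,0,0,0,0],[0,0,-25,0,0,0,0]]

```text
clock: 22.15
tool_pos: [0.6475, 0.1169, 0.3465]
ee_rot: [0.66, 0.751, 0.001, 0.001]
ft_force: [1.1, 0.1, 0.8]
opening: 0.0921
```

```bash
python3 look.py q8 250 90 130
```

```text
22.15 [0.6475 0.1169 0.3465] 0.09212437968773204 [1.1 0.1 0.8]
```

View pics/q8.png

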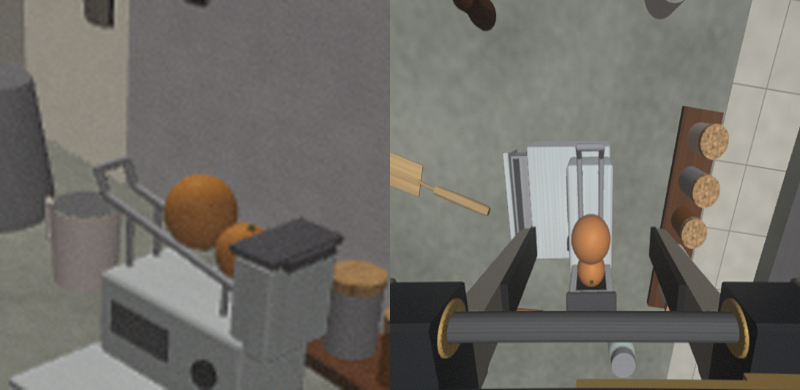

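Both fruits sit on the rails, the large one touching the small. Now the drawer: I'll shut the fingers, turn 90° so the body stays clear of the tower, and come down in front of the panel.

>>> send_rows:
  plan:
    - [[0,0,0,0,0,-7,1],[0,0,0,0,0,-7,1],[0,0,0,0,0,-7,1],[0,0,0,0,0,-7,1],[0,0,0,0,0,-7,1],[0,0,0,0,0,-7,1],[0,0,0,0,0,-7,1],[0,0,0,0,0,-7,1],[0,0,0,0,0,-7,1],[0,0,0,0,0,-7,1],[0,0,0,0,0,-7,1],[0,0,0,0,0,-7,1],[0,0,0,0,0,-6,1]]

```text
clock: 23.33
tool_pos: [0.6465, 0.1167, 0.3418]
ee_rot: [-0.068, 0.998, -0.0, -0.001]
ft_force: [-0.1, -0.2, 0.0]
opening: 0.007
```

>>> send_rows:
  plan:
    - [[35.3,-13.1,0,0,0,0,1],[35.3,-13.1,0,0,0,0,1],[35.3,-13.1,0,0,0,0,1],[35.3,-13.1,0,0,0,0,1],[35.3,-13.1,0,0,0,0,1],[35.3,-13.1,0,0,0,0,1],[0,0,38,0,0,0,1],[0,0,38,0,0,0,1],[0,0,38,0,0,0,1],[0,0,38,0,0,0,1],[0,0,38,0,0,0,1],[0,0,36,0,0,0,1],[0,0,0,0,0,0,1],[0,0,0,0,0,0,1]]

```text
clock: 24.5
tool_pos: [0.4452, 0.0114, 0.1158]
ee_rot: [-0.065, 0.998, 0.0, -0.002]
ft_force: [0.9, -0.1, 0.7]
opening: 0.0007
```

```bash
python3 look.py q9 200 140 180; python3 - <<'E'
from h import *
s=arm.sense();print(s["qpos"].round(2),s["ee_rot"])
T=Ro.from_quat(s["ee_rot"]).as_matrix();print(T.round(3).tolist())
W=lambda P:yawR(np.radians(7.4))@(np.array(P)/1e3)+[.612,.033,0]
print(yawR(np.radians(-7.4))@(s["tool_pos"]-[.612,.033,0]))
E
```

```text
24.5 [0.4452 0.0114 0.1158] 0.0007447664685879234 [ 0.9 -0.1  0.7]
[ 0.02  0.16  2.06  0.    0.92 -1.68] [-6.48687864e-02  9.97893453e-01 -3.42899234e-05  8.34073774e-04]
[[-0.992, -0.129, 0.002], [-0.129, 0.992, 0.0], [-0.002, -0.0, -1.0]]
[-0.16523791 -0.00025684  0.11853904]
```

View pics/q9.png

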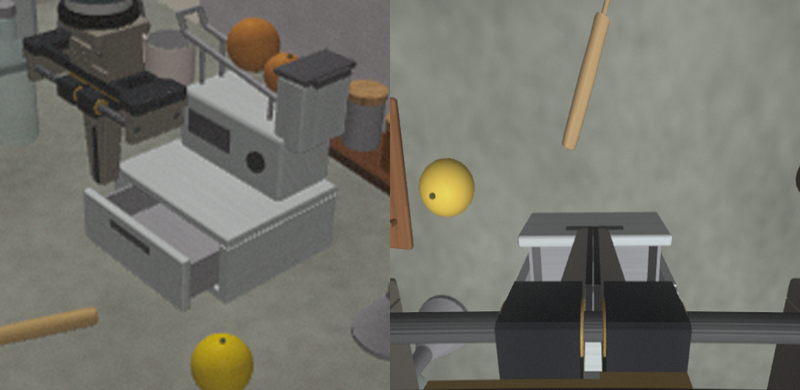

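```bash
python3 - <<'E'
from h import *
s=arm.sense();pose=np.r_[s["tool_pos"],s["ee_rot"]]
W=lambda P:yawR(np.radians(7.4))@(np.array(P)/1e3)+[.612,.033,0]
for P in((-135.5,90,76),(-135.5,-90,76),(-135.5,0,10),(-130,90,76)): print(P,wproj(W(P),pose).round(1))
print("tcp",wproj(pose[:3],pose))
im=cv2.imread("pics/q9.png")[190:290,500:690];cv2.imwrite("pics/q9c.png",cv2.resize(im,None,fx=4,fy=4,interpolation=cv2.INTER_CUBIC))
E
```

```text
(-135.5, 90, 76) [[384.4 254.5]]
(-135.5, -90, 76) [[171.3 254.5]]
(-135.5, 0, 10) [[277.7 227.8]]
(-130, 90, 76) [[383.7 260.5]]
tcp [[277.54599941 240.90780315]]
```

View pics/q9c.png

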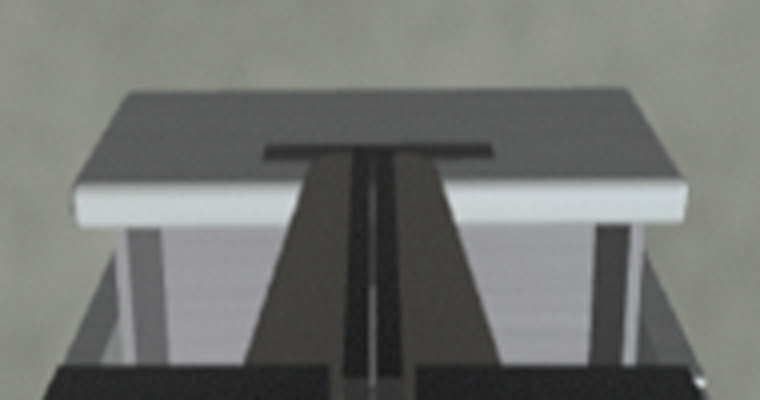

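>>> send_rows:
  plan:
    - [[0,0,30,0,0,0,1],[0,0,30,0,0,0,1],[0,0,18,0,0,0,1],[0,0,5,0,0,0,1],[0,0,0,0,0,0,1],[0,0,0,0,0,0,1]]

```text
clock: 25.1
tool_pos: [0.4487, 0.0115, 0.0357]
ee_rot: [-0.065, 0.998, -0.0, 0.001]
ft_force: [0.1, 0.7, 0.7]
opening: 0.0003
```

>>> send_rows:
  plan:
    - [[-4,0,0,0,0,0,1],[-4,0,0,0,0,0,1],[-3,0,0,0,0,0,1],[-2,0,0,0,0,0,1],[-2,0,0,0,0,0,1],[-2,0,0,0,0,0,1],[-2,0,0,0,0,0,1],[-2,0,0,0,0,0,1],[-2,0,0,0,0,0,1],[-2,0,0,0,0,0,1]]

```text
clock: 25.93
tool_pos: [0.4715, 0.0147, 0.0338]
ee_rot: [-0.065, 0.998, 0.0, -0.0]
ft_force: [-1.5, 0.1, 0.4]
opening: 0.0006
```

```bash
python3 look.py q10 200 140 180
```

```text
25.9333 [0.4715 0.0147 0.0338] 0.000561042805208005 [-1.5  0.1  0.4]
```

View pics/q10.png

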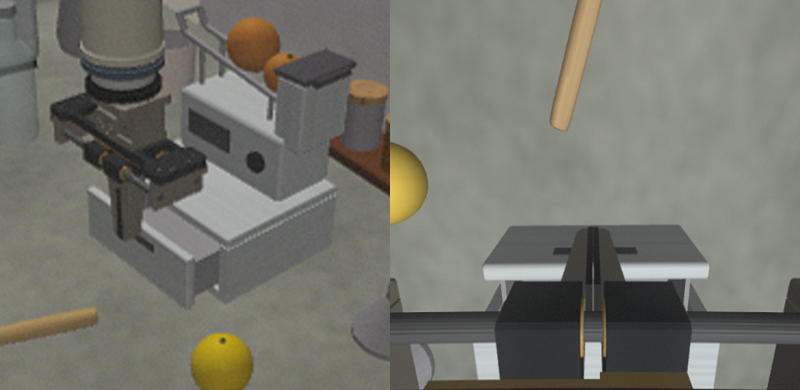

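>>> send_rows:
  plan:
    - [[-2,0,0,0,0,0,1],[-2,0,0,0,0,0,1],[-2,0,0,0,0,0,1],[-2,0,0,0,0,0,1],[-2,0,0,0,0,0,1],[-2,0,0,0,0,0,1],[-2,0,0,0,0,0,1],[-1.5,0,0,0,0,0,1],[-1.5,0,0,0,0,0,1]]

```text
clock: 26.78
tool_pos: [0.4889, 0.0169, 0.034]
ee_rot: [-0.065, 0.998, 0.0, -0.0]
ft_force: [-2.1, 0.2, -0.6]
opening: 0.0005
```

>>> send_rows:
  plan:
    - [[-1,0,0,0,0,0,1],[-1,0,0,0,0,0,1],[-1,0,0,0,0,0,1],[-1,0,0,0,0,0,1],[-1,0,0,0,0,0,1],[-1,0,0,0,0,0,1]]

```text
clock: 27.28
tool_pos: [0.4944, 0.0177, 0.034]
ee_rot: [-0.065, 0.998, 0.0, -0.0]
ft_force: [-4.8, -0.6, 2.1]
opening: 0.0005
```

>>> send_rows:
  plan:
    - [[-1,0,0,0,0,0,1],[-1,0,0,0,0,0,1],[-1,0,0,0,0,0,1],[-1,0,0,0,0,0,1],[-1,0,0,0,0,0,1]]

```text
clock: 27.7
tool_pos: [0.4976, 0.0181, 0.0338]
ee_rot: [-0.065, 0.998, -0.0, -0.002]
ft_force: [-7.8, -0.9, 6.3]
opening: 0.0002
```

>>> send_rows:
  plan:
    - [[-0.7,0,0,0,0,0,1],[-0.7,0,0,0,0,0,1],[-0.7,0,0,0,0,0,1],[-0.7,0,0,0,0,0,1],[-0.7,0,0,0,0,0,1]]

```text
clock: 28.12
tool_pos: [0.5034, 0.0187, 0.034]
ee_rot: [-0.065, 0.998, -0.0, 0.0]
ft_force: [-0.4, -0.6, -0.6]
opening: 0.0001
```

>>> send_rows:
  plan:
    - [[-0.7,0,0,0,0,0,1],[-0.7,0,0,0,0,0,1],[-0.7,0,0,0,0,0,1],[-0.7,0,0,0,0,0,1]]

```text
clock: 28.45
tool_pos: [0.5065, 0.0191, 0.0341]
ee_rot: [-0.065, 0.998, -0.0, 0.0]
ft_force: [-1.2, -1.2, 1.8]
opening: 0.0008
```

>>> send_rows:
  plan:
    - [[-0.6,0,0,0,0,0,1],[-0.6,0,0,0,0,0,1],[-0.6,0,0,0,0,0,1],[0,0,0,0,0,0,1]]

```text
clock: 28.78
tool_pos: [0.5064, 0.0192, 0.0337]
ee_rot: [-0.065, 0.998, -0.0, -0.001]
ft_force: [-5.2, -1.6, 3.7]
opening: 0.0003
```

>>> send_rows:
  plan:
    - [[-0.8,0,0,0,0,0,1],[-0.8,0,0,0,0,0,1],[-0.8,0,0,0,0,0,1],[0,0,0,0,0,0,1]]

```text
clock: 29.12
tool_pos: [0.5063, 0.0193, 0.0334]
ee_rot: [-0.065, 0.998, -0.0, -0.003]
ft_force: [-11.6, -2.5, 8.2]
opening: 0.0002
```

It is against a hard stop at 12 N with no further motion, so I'll back off and check.

>>> send_rows:
  plan:
    - [[4,0,0,0,0,0,1],[8,0,0,0,0,0,1],[12,0,0,0,0,0,1],[14,0,0,0,0,0,1],[8,0,0,0,0,0,1],[0,0,-30,0,0,0,1],[0,0,-40,0,0,0,1],[0,0,-40,0,0,0,1],[0,0,-40,0,0,0,1],[0,0,-40,0,0,0,1],[0,0,-40,0,0,0,1],[0,-35,0,0,0,0,1],[0,-35,0,0,0,0,1],[0,-35,0,0,0,0,1],[0,-35,0,0,0,0,1],[0,-35,0,0,0,0,1],[0,-35,0,0,0,0,1],[0,0,0,0,0,0,1],[0,0,0,0,0,0,1]]

```text
clock: 30.7
tool_pos: [0.4911, -0.1959, 0.2636]
ee_rot: [-0.063, 0.998, 0.0, -0.0]
ft_force: [0.0, 0.6, 0.3]
opening: 0.0008
```

```bash
python3 - <<'E'
from h import *
s=arm.sense();print(s["clock"],s["tool_pos"],s["ft_force"])
a=arm.get_image("top");b=arm.get_image("side")
cv2.imwrite("pics/zt.png",a);cv2.imwrite("pics/zs.png",b)
cv2.imwrite("pics/z.png",np.hstack([cv2.resize(a[90:290,120:420],(480,320),interpolation=cv2.INTER_CUBIC),cv2.resize(b[130:290,230:390],(320,320),interpolation=cv2.INTER_CUBIC)]))
W=lambda P:yawR(np.radians(7.4))@(np.array(P)/1e3)+[.612,.033,0]
for d in(0,5): print(d,[proj(W((-97-d,y,76)),"side").round(1).tolist() for y in(90,-90)])
cv2.imwrite("pics/z2.png",cv2.resize(b[200:290,230:350],None,fx=6,fy=6,interpolation=cv2.INTER_CUBIC))
E
```

```text
30.7 [ 0.49110448 -0.19585028  0.26359587] [0.00375133 0.56316946 0.25005493]
0 [[[251.2, 220.9]], [[298.1, 253.7]]]
5 [[[249.6, 221.5]], [[296.4, 254.5]]]
```

View pics/z.png

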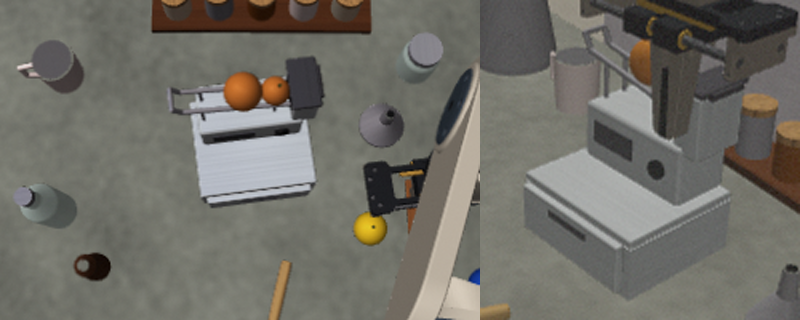

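View pics/z2.png

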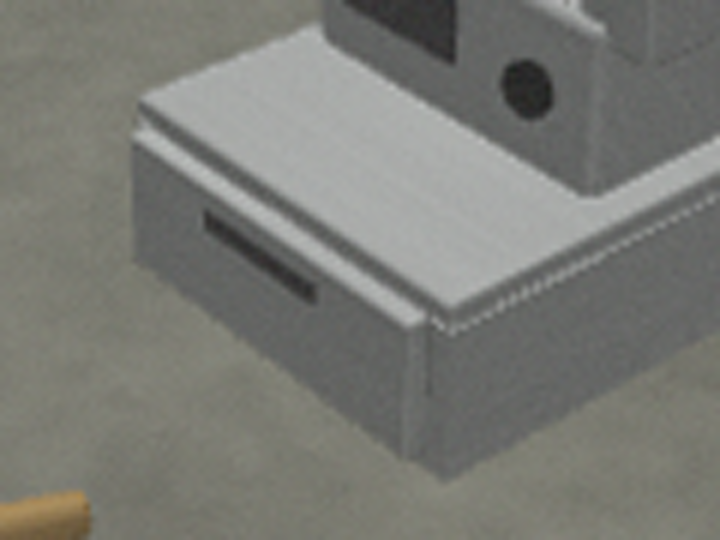

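View pics/zs.png

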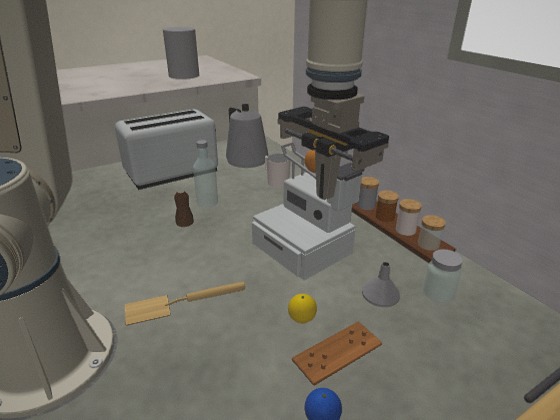

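```bash
python3 -c "
from station import arm
print(arm.job_done(), arm.sense()['clock'])"
```

```text
the job is handed in; nothing more can be done
the job is handed in; nothing more can be done
```

The juicer is ready to run, and I handed the job in at about 31 s.

- **Fruits:** I set the small fruit on the rails first and it rolled down against the pressing head. The large one went on behind it, and the last top picture shows it lying against the small one.
- **Failed first grasp:** My first grip on the small fruit let go because I lifted before the fingers had fully closed. It stayed on its pegs, and the second grip held. The gripper read about 8 mm narrower than each fruit's stated diameter (37.5 mm small, 52.6 mm large), but the pictures showed both firmly held.
- **Drawer:** I pushed it in slowly. The force rose to about 8 N at the catch and fell to under 1 N once past it. It then met a solid stop, where I pressed up to about 12 N without further movement. After I backed off, its panel was flat against the base, matching the position expected for fully home to about a pixel once a small fixed camera offset is allowed for.
- **Everything else:** The bottle, funnel and mill stand where they did, and the arm was clear of everything at hand-in. I didn't check again during the second after hand-in.

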